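# Feed a battery sample through the insulating guide of a discharge test bench

### The arm

A 6-joint arm with a two-finger parallel gripper is mounted at the origin on the work surface. World frame = base frame: x ahead of the robot, y to its left, z up, the work surface at z = 0. Lengths are in m, angles in rad, forces in N, time in s.
With the tool pointing down it reaches from about 0.275 to 0.825 m from the base axis. Payload 4.9 kg.
Tool frame: the origin (TCP) lies midway between the tips of the shut fingers; the grasp point (between the pads) lies 19 mm behind it (grip_point_offset is the distance from the TCP to the grasp point, in m); z points along the fingers, y is the line along which they close (so a half turn about z gives the same grasp; the last joint's range is limited). The gripper opens to 85 mm and grips with 20 to 120 N. Pads are 22 mm wide; open, the fingers measure 114 mm over their backs; the gripper's body (76 mm by 85 mm) begins 54 mm behind the grasp point. The pads swing forward as they close: fully open they stand 13 mm farther back than shut.
Start: joints at [-1.309, 0.326, -0.193, 1.052, 0, 1.437], TCP at [0.212, -0.507, 0.231] pointing down, gripper open.
Joint ranges: [-2.65, 2.65], [-0.97, 1.79], [-1.3, 1.35], [-1.93, 2.1], [-1.47, 1.37], [-3.14, 3.14]. Speed limits (rad/s): [2.57, 2.57, 3.14, 3.14, 3.14, 3.14].

### API

Orientations are given as a rotation vector (axis times angle).
In Python, from cell import * gives the robot as it stands. Calls block until the motion is done:
- movep(position, orientation): joint-space move of the TCP to a pose.
- move_l(position, velocity=0.15, rot=None, until_force=None): straight line of the TCP; rot=None keeps the orientation; velocity is the mean speed in m/s. With until_force (N) it stops when the force on the tool has changed by that much, and returns True; else False.
- set_joints(angles): joint-space move.
- let_go() and grab(newtons=None): open the fingers fully, or close them until they stop; newtons is the grip in N (None keeps the last).
- sleep(seconds).
- ik(position, orientation): joint angles nearest the present ones, or None.
- get_state(): the state.
- grab_frame(name): name is "side" or "top" or "wrist"; returns a dict with "img" (420x560x3 uint8, red, green, blue), "fx", "fy", "cx", "cy" (pixels), "cam_to_world" (4x4, takes a point from camera to world coordinates); the wrist camera has in their place "T_tool_cam" (4x4, takes a point from camera to tool coordinates, whose origin is the TCP and whose axes are the flange's). Camera axes: x right, y down, z forward; pixel columns grow to the right and rows downward; lengths in m; the calibration is good to about 2 mm. The wrist camera is an equidistant fisheye: a pixel r from the principal point sees the ray r / f radians off the axis. A picture is of the moment at which its call begins: read the wrist's pose just before it. There is no depth.
A pose or a line that the arm cannot do raises MotionError and nothing moves.
- sign_off(): hands the job in; it is judged then, once.
Trained networks look in the newest picture that a camera, given by its name, has taken for a name from the list of things; names that differ only in an ending like _2 or _b are one class to them, and where a whole thing is asked for, a point or a joint stands for the part that bears it (a point fixed in the world has none). Each returns a list of dicts, best first, with "score" (0 to 1); they miss things now and then, are a little off and sometimes report something else, mostly with a low value. They report only what shows in the picture. A call takes as long as a camera call.
- spot_in(camera, name): "centre" ([column, row] in pixels, amid what is visible of it).
- silhouettes(camera, name): "mask" (420x560 bool, what is visible of it) and "centre" ([column, row] in pixels, amid what is visible of it).
- tip_of(camera, name): "centre" ([column, row] in pixels: a listed point, or the origin of a listed thing).
The state is a dict: "clock": time; "q": joint angles; "joint_velocities": joint speeds; "tau": joint torques, N m; "position": TCP position; "eef_rot": TCP orientation; "contact_force": force on the tool from outside, world axes, zero at the start; "wrist_torque": the same for the moment, N m; "finger_gap": opening from 0.0 (shut) to 1.0 (fully open); "grasp_force": force on a finger pad.
Only numpy, scipy, OpenCV 4.12 (cv2) and the standard library are available. Lean on these libraries where they do the work, as an engineer would, in place of code of your own. Each camera call takes 0.05 s, during which the arm holds its last target. There are 200 camera calls.

### The job

Pick up the long narrow white push stick by its raised handle and use it to push the small two-cell battery pack along the channel of the grey guide until the pack rests against the closed end. The pack may be touched only with that stick, never with the gripper; leave the wide stick where it is. Finally set the push stick down (do not drop it) flat on the table, handle up, clear of the guide.

Things in the scene. Friction and masses are not known exactly. Their poses are not given: they have to be found in the camera images.
- guide: Grey guide, fixed. Base 240 (x) by 100 (y), 10 thick. Two rails along x (x -110 to 110, tops 28 above table) leave an open-topped channel 44 wide at y = 0, floor 10 above table. Open at -x (mouth); closed at +x by a cross piece of rail height, inner face x = 100. Origin: under its centre, on the table; x = feed direction, about to robot's left. Table clear 200 mm before the mouth. Sizes in mm.
- sample: Small flat blue pack of two cells, 65 mm (x) by 37 (y) by 20 high, about 100 g, loose, slides easily. Starts just inside the guide's mouth, x along the channel, top 2 mm above the rails. Origin: centre of underside; it stands at x = +67.5 mm in the guide's frame when against the closed end. Wider blue packs lying on the table are not for this job.
- stick: Narrow push stick, white plastic, 140 g: bar 200 mm long (x), 24 wide (y), 18 high, both ends alike; on its middle a handle block 46 (x) by 20 (y), from 18 to 56 mm above the underside. Lies flat on the robot's right, handle up. Origin: centre of underside, x along the bar. A wide and a short stick (bar 90 mm) with like handles lie beside it, 70 mm or more between handle centres; order varies.
- wide_stick: Wide push stick, white plastic, loose: like the narrow one but its bar is 64 mm wide, too wide for the channel. Not for this job. Origin: centre of its underside; x along the bar.

How it is judged:
By the outcome, as a careful person would: the job done as asked, in the order asked, and still so for the second after the job is handed in, with the robot touching nothing.
It also fails if it takes over 51 s, if anything falls off the work surface, if the arm or the gripper's body presses on something with over 40 N, if the wrist force passes 120 N, or if a joint passes its speed limit or range.

## Working session

There is one attempt and no reset: what is moved stays moved. The work goes in short steps, each a Python script; the robot and the scene stay as the last script left them, time stands still between calls to the robot, and variables do not carry over. Pictures are saved under pics/ and viewed, at most 10 in all, crops included, and the job is handed in when it is done.

```bash
mkdir -p pics; ls; python3 - <<'E'
from cell import *
import cv2, numpy as np
np.set_printoptions(precision=3,suppress=True)
s=get_state();print(s['clock'],s['position'],s['eef_rot'])
ims=[]
for c in ['top','side']:
    f=grab_frame(c);ims.append(f['img']);print(c,f['fx'],f['cx'],f['cy'],np.array(f['cam_to_world']))
    for n in ['guide','sample','stick','wide_stick']:
        print(n,'tip',[(np.round(d['centre'],1).tolist(),round(d['score'],2)) for d in tip_of(c,n)][:4],'sil',[(np.round(d['centre'],1).tolist(),round(d['score'],2),int(d['mask'].sum())) for d in silhouettes(c,n)][:4])
cv2.imwrite('pics/top.png',ims[0][...,::-1]);cv2.imwrite('pics/side.png',ims[1][...,::-1])
print(get_state()['clock'])
E
```

```text
pics
0.0 [ 0.212 -0.507  0.231] [-3.079 -0.617  0.   ]
top 500.1891086746601 285.43565410967204 208.44026784833608 [[-0.029 -0.999  0.036  0.497]
 [-0.999  0.03   0.02  -0.102]
 [-0.021 -0.035 -0.999  1.13 ]
 [ 0.     0.     0.     1.   ]]
guide tip [([167.7, 211.2], 0.73)] sil [([163.5, 213.0], 0.78, 4341)]
sample tip [] sil [([196.4, 208.2], 0.94, 532)]
stick tip [([411.7, 200.1], 0.94)] sil [([408.2, 201.0], 0.96, 1042)]
wide_stick tip [([413.1, 248.5], 0.86)] sil [([412.1, 247.3], 0.94, 2676), ([198.5, 207.7], 0.47, 508)]
side 473.98956051855197 275.06481730497524 204.11140906538915 [[ 0.96  -0.173  0.219  0.346]
 [-0.279 -0.612  0.74  -0.687]
 [ 0.006 -0.772 -0.636  0.576]
 [ 0.     0.     0.     1.   ]]
guide tip [([247.0, 149.8], 0.67)] sil [([241.7, 146.5], 0.81, 2688)]
sample tip [([256.1, 161.2], 0.82)] sil [([256.7, 156.4], 0.63, 439)]
stick tip [([347.2, 358.2], 0.73)] sil [([353.9, 352.2], 0.92, 3317)]
wide_stick tip [([276.2, 376.3], 0.56)] sil [([274.2, 367.6], 0.6, 5796)]
0.9
```

View pics/top.png

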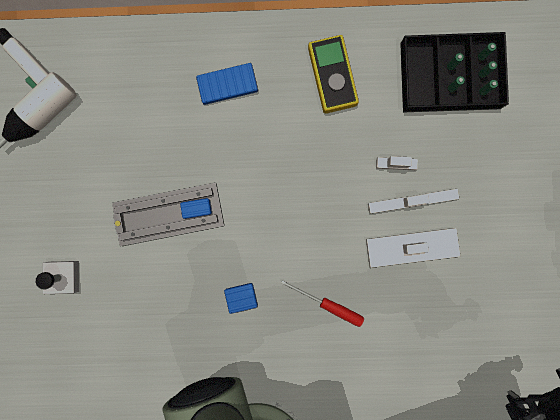

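View pics/side.png

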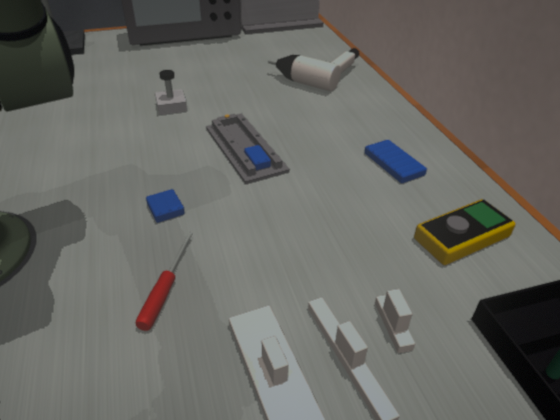

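```bash
cat > h.py <<'E'
import numpy as np, cv2, pickle, os
from scipy.optimize import minimize
from scipy.spatial.transform import Rotation as Ro
from cell import *
np.set_printoptions(precision=4,suppress=True)
def box(x0,x1,y0,y1,z0,z1): return np.array([[x,y,z] for x in(x0,x1) for y in(y0,y1) for z in(z0,z1)])/1e3
G=[box(-120,120,-50,50,0,10),box(-110,110,-40,40,10,28)]
SHAPES=dict(guide=G[:1]+[],stick=[box(-100,100,-12,12,0,18),box(-23,23,-10,10,18,56)],sample=[box(-32.5,32.5,-18.5,18.5,0,20)])
def view(cam):
    s=get_state(); f=grab_frame(cam)
    if cam=='wrist':
        T=np.eye(4);T[:3,:3]=Ro.from_rotvec(s['eef_rot']).as_matrix();T[:3,3]=s['position'];T=T@np.array(f['T_tool_cam'])
    else: T=np.array(f['cam_to_world'])
    return dict(cam=cam,T=T,fx=f['fx'],fy=f['fy'],cx=f['cx'],cy=f['cy'],img=f['img'])
def proj(v,P):
    p=(np.atleast_2d(P)-v['T'][:3,3])@v['T'][:3,:3]
    if v['cam']=='wrist':
        r=np.hypot(p[:,0],p[:,1]);k=np.arctan2(r,p[:,2])/np.maximum(r,1e-9)
    else: k=1/p[:,2]
    return np.c_[v['fx']*p[:,0]*k+v['cx'],v['fy']*p[:,1]*k+v['cy']]
def pose(p,P):
    c,s=np.cos(p[3]),np.sin(p[3]);return P@np.array([[c,s,0],[-s,c,0],[0,0,1]])+p[:3]
S=4
def render(v,shape,p):
    m=np.zeros((420*S,560*S),np.uint8)
    for b in shape:
        h=cv2.convexHull(((proj(v,pose(p,b))+.5)*S*16).astype(np.int32).reshape(-1,1,2));cv2.fillConvexPoly(m,h,1,shift=4)
    return cv2.resize(m.astype(np.float32),(560,420),interpolation=cv2.INTER_AREA)
def fit(vms,shape,p0):
    p0=np.array(p0,float); fr=[cv2.GaussianBlur(m.astype(np.float32),(0,0),1.) for v,m in vms]
    def cost(p): return sum(((cv2.GaussianBlur(render(v,shape,p),(0,0),1.)-m)**2).sum()/m.sum() for (v,_),m in zip(vms,fr))
    r=minimize(cost,p0,method='Nelder-Mead',options=dict(initial_simplex=np.vstack([p0]+[p0+d for d in np.diag([.01,.01,.01,.08])]),xatol=2e-4,fatol=1e-4,maxiter=150))
    return r.x,r.fun
def ray(v,px,z):
    d=v['T'][:3,:3]@np.array([(px[0]-v['cx'])/v['fx'],(px[1]-v['cy'])/v['fy'],1]);o=v['T'][:3,3];return o+d*(z-o[2])/d[2]
def mask(cam,n):
    r=silhouettes(cam,n); return r[0]['mask'] if r else None
def down(yaw):
    c,s=np.cos(yaw),np.sin(yaw);return Ro.from_matrix(np.array([[c,s,0],[s,-c,0],[0,0,-1]]).T).as_rotvec()
E
python3 - <<'E'
from h import *
V={c:view(c) for c in('top','side')}
M={(c,n):mask(c,n) for c in V for n in('guide','stick','sample')}
def hull(m):
    k=cv2.findContours(m.astype(np.uint8),0,2)[0];h=cv2.convexHull(np.vstack(k));o=np.zeros((420,560),np.uint8);cv2.fillConvexPoly(o,h,1);return o
pickle.dump((V,M),open('fix.pkl','wb'))
t=V['top']
for n,z,sh in(('stick',.018,SHAPES['stick']),('guide',.02,G),('sample',.03,SHAPES['sample'])):
    c=np.argwhere(M['top',n])[:,::-1].mean(0);x=ray(t,c,z)
    p0=[x[0],x[1],.01 if n=='sample' else 0,1.6+.15]
    for cams in(('top',),('side',),('top','side')):
        vm=[(V[q],hull(M[q,n]|M[q,'sample']) if n=='guide' else M[q,n]) for q in cams]
        r=fit(vm,sh,p0);print(n,cams,r[0],round(r[1],3))
E
```

```text
stick ('top',) [ 0.5483 -0.3735 -0.0456  1.7117] 0.017
stick ('side',) [ 0.5574 -0.3461 -0.0304  1.7018] 0.011
stick ('top', 'side') [ 0.5467 -0.3637 -0.0019  1.7058] 0.075
guide ('top',) [0.5334 0.1873 0.0024 1.7318] 0.003
guide ('side',) [0.5309 0.1747 0.0084 1.7323] 0.008
guide ('top', 'side') [0.5335 0.1874 0.0002 1.7331] 0.015
sample ('top',) [ 0.5467  0.1309 -0.044   1.6937] 0.004
sample ('side',) [0.5485 0.1311 0.0016 1.6053] 0.117
sample ('top', 'side') [0.5447 0.1205 0.0093 1.6566] 0.162
```

```bash
python3 - <<'E'
from h import *
p=[.547,-.364,0,1.706]
vm=[];W=[]
for dx in(0,-.07):
    movep([p[0]+dx,p[1],.22],down(p[3])); v=view('wrist');m=mask('wrist','stick');W.append((v,m));print(get_state()['clock'],None if m is None else m.sum(), silhouettes('wrist','wide_stick')[:1] and 1)
pickle.dump(W,open('w1.pkl','wb'))
V,M=pickle.load(open('fix.pkl','rb'))
im=W[0][0]['img'].copy();im[W[0][1]]=im[W[0][1]]//2+np.array([0,120,0],np.uint8)
b=W[1][0]['img'].copy();b[W[1][1]]=b[W[1][1]]//2+np.array([0,120,0],np.uint8)
cv2.imwrite('pics/w1.png',cv2.resize(np.hstack([im,b]),(800,300))[...,::-1])
for s in(W[:1],W[1:],W,W+[(V[c],M[c,'stick']) for c in V]): print(fit(s,SHAPES['stick'],p))
print(get_state()['q'])
E
```

```text
2.7667 3980 1
3.3 4400 1
(array([ 0.5466, -0.3633, -0.0019,  1.6995]), np.float64(0.010531570762395859))
(array([ 0.5481, -0.363 , -0.0027,  1.7026]), np.float64(0.01126785110682249))
(array([ 0.5469, -0.3628,  0.0012,  1.7005]), np.float64(0.031379908323287964))
(array([ 0.547 , -0.3627, -0.0016,  1.7014]), np.float64(0.11691640317440033))
[-0.775   0.4265 -0.0714  1.0717  0.0002  0.6609]
```

View pics/w1.png

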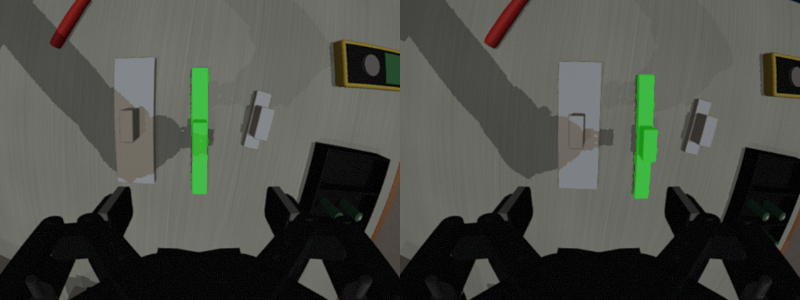

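```bash
python3 - <<'E'
from h import *
p=[.547,-.3628,0,1.701]; R=down(p[3])
movep([p[0],p[1],.11],R)
print('touch',move_l([p[0],p[1],.024],.1,until_force=8)); 
grab(70); s=get_state();print(s['clock'],s['position'],s['finger_gap'],s['grasp_force'],s['contact_force'])
move_l([p[0],p[1],.13],.15); s=get_state();print(s['finger_gap'],s['grasp_force'],s['contact_force'],s['clock'])
g=[.5335,.1874,0,1.7331]
u=np.array([np.cos(g[3]),np.sin(g[3])]);c=np.array(g[:2])-.26*u
movep([*c,.16],down(g[3]))
W=[]
for d in(0,.03):
    move_l([*(c+d*u),.16],.15)
    v=view('wrist');W.append((v,{n:mask('wrist',n) for n in('guide','sample','stick')}));print({k:None if m is None else int(m.sum()) for k,m in W[-1][1].items()},v['T'][:3,3])
t=view('top');tm={n:mask('top',n) for n in('guide','sample','stick')}
sd=view('side');sm={n:mask('side',n) for n in('guide','sample','stick')}
pickle.dump((W,(t,tm),(sd,sm)),open('w2.pkl','wb'))
cv2.imwrite('pics/w2.png',cv2.resize(np.hstack([W[0][0]['img'],sd['img']]),(800,300))[...,::-1])
print(get_state()['clock'],get_state()['q'],get_state()['contact_force'])
E
```

```text
touch False
5.5583 [ 0.5472 -0.3629  0.0243] 0.22330445262994658 68.76779794692993 [-0.5215  0.571   2.0838]
0.2224126103108068 68.30406546592712 [ 0.2935 -0.3881 -2.3491] 6.4167
{'guide': 4324, 'sample': 1001, 'stick': 14728} [ 0.5645 -0.0047  0.3019]
{'guide': 5251, 'sample': 2450, 'stick': None} [0.5593 0.0267 0.3022]
8.9583 [-0.1985  0.4221 -0.241   0.9077 -0.      1.2102] [-0.1643 -0.6174 -1.4572]
```

View pics/w2.png

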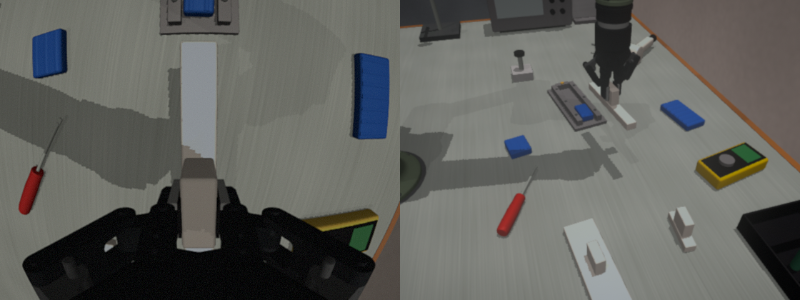

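```bash
python3 - <<'E'
from h import *
W,(t,tm),(sd,sm)=pickle.load(open('w2.pkl','rb'))
g=np.array([.5335,.1874,0,1.7331]);u=np.array([np.cos(g[3]),np.sin(g[3])])
c=g[:2]-.26*u
# stick in hand from the wrist: exposed bar front edges
print('stick side',fit([(t,tm['stick']),(sd,sm['stick'])],SHAPES['stick'],[*(c+.03*u),.136,g[3]]) if tm['stick'] is not None and sm['stick'] is not None else 'none')
def draw(v,p,b,col,im):
    q=np.round(proj(v,pose(p,b))*2).astype(int)
    for i in range(8):
        for k in(1,2,4):
            if i<i^k: cv2.line(im,tuple(map(int,q[i])),tuple(map(int,q[i^k])),col,1)
out=[]
for (v,m),d in zip(W,(0,.03)):
    im=cv2.resize(v['img'],None,fx=2,fy=2)
    draw(v,g,box(-120,120,-50,50,0,10),(255,0,0),im);draw(v,g,box(-110,100,-22,22,10,28),(0,255,0),im)
    draw(v,[*(c+d*u),.136,g[3]],box(-100,100,-12,12,0,18),(255,255,0),im)
    out.append(im[:400,340:780])
im=cv2.resize(t['img'],None,fx=2,fy=2);draw(t,g,G[0],(255,0,0),im);draw(t,g,box(-110,100,-22,22,10,28),(0,255,0),im)
cv2.imwrite('pics/ov.png',cv2.resize(np.hstack(out+[im[300:700,180:620]]),(800,243))[...,::-1]);
cv2.imwrite('pics/ov.png',np.vstack([np.hstack([out[0][:290,:400],out[1][:290,:400]]),np.pad(im[330:530,200:600],((0,0),(0,400),(0,0)))])[...,::-1])
E
```

```text
stick side (array([ 0.5709, -0.0454,  0.1333,  1.7335]), np.float64(2.461543321609497))
```

View pics/ov.png

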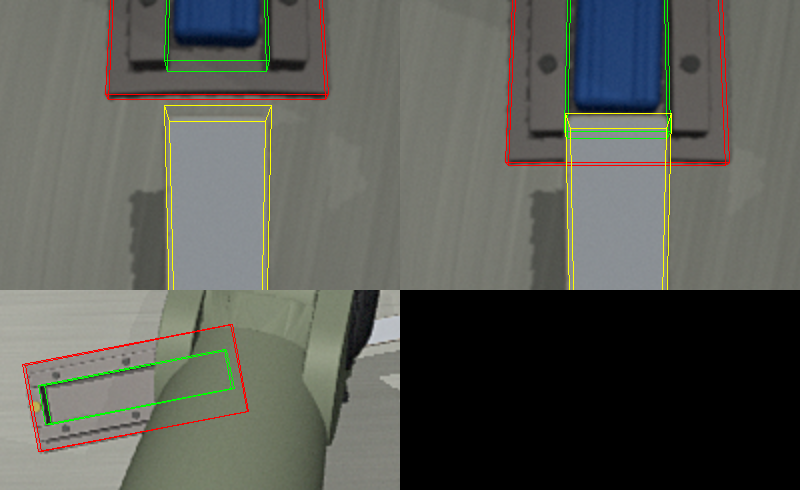

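```bash
python3 - <<'E'
from h import *
g=np.array([.5335,.1874,0,1.7331]);u=np.array([np.cos(g[3]),np.sin(g[3])])
at=lambda d,z:[*(g[:2]+d*u),z]
move_l(at(-.26,.16),.15);print(move_l(at(-.26,.038),.12,until_force=8))
def st(): s=get_state();print(s['clock'],'x',(s['position'][:2]-g[:2])@u,s['position'][2],s['contact_force'],s['finger_gap'])
st();print(move_l(at(-.205,.038),.08,until_force=8));st()
print(move_l(at(-.08,.038),.05,until_force=12));st()
print(move_l(at(-.058,.038),.02,until_force=5));st()
t=view('top');sd=view('side');w=view('wrist')
cv2.imwrite('pics/p.png',np.hstack([sd['img'][60:260,100:400],w['img'][:200,130:430]])[...,::-1])
st()
E
```

```text
False
10.475 x -0.260209288117331 0.03876376607038695 [ 0.1803 -0.2347 -1.0271] 0.2261983732420332
False
11.3083 x -0.2050885904012017 0.03805279856277537 [ 0.3983 -0.9847 -0.916 ] 0.2247203091065778
False
13.9583 x -0.08006397499556044 0.03798850162786288 [ 0.1165 -0.427  -1.3518] 0.22197238789750873
True
14.7583 x -0.06387006499839779 0.03761684018093747 [ 0.6606 -0.1105 -1.1488] 0.22585236588214613
14.9083 x -0.06393019568602099 0.036953391256213275 [-0.188  -0.1173 -2.0702] 0.22275498014413267
```

View pics/p.png

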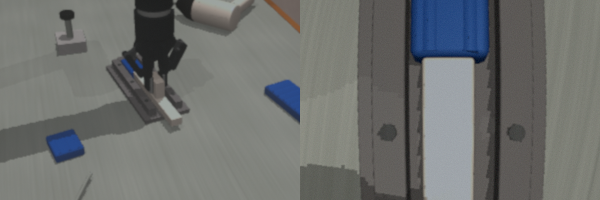

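```bash
python3 - <<'E'
from h import *
g=np.array([.5335,.1874,0,1.7331]);u=np.array([np.cos(g[3]),np.sin(g[3])])
at=lambda d,z:[*(g[:2]+d*u),z]
def st(): s=get_state();print(s['clock'],'x',(s['position'][:2]-g[:2])@u,s['position'][2],s['contact_force'],s['finger_gap'])
print(move_l(at(-.054,.038),.015,until_force=8));st()
move_l(at(-.10,.038),.06);move_l(at(-.26,.038),.15);move_l(at(-.26,.16),.15);st()
v=view('top');m=mask('top','sample');sd=view('side')
pickle.dump((v,m,sd),open('w3.pkl','wb'))
cv2.imwrite('pics/q.png',np.hstack([cv2.resize(v['img'][150:270,80:260],None,fx=2,fy=2),cv2.resize(sd['img'][90:210,180:320],None,fx=2,fy=2)])[...,::-1])
E
```

```text
True
15.2417 x -0.06381935288836474 0.036799815967198043 [-0.4661 -0.8038 -1.1742] 0.22226660324371958
18.175 x -0.2595705564046689 0.15909453560949038 [-0.383  -0.1502 -1.7385] 0.22214947288302142
```

View pics/q.png

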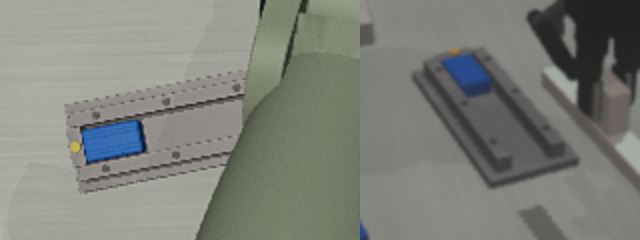

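```bash
python3 - <<'E'
from h import *
p=[.547,-.3628,0,1.701]; R=down(p[3])
def st(): s=get_state();print(s['clock'],s['position'],s['contact_force'],s['finger_gap'])
movep([p[0],p[1],.13],R);move_l([p[0],p[1],.032],.12);st()
print(move_l([p[0],p[1],.020],.012,until_force=4));st()
let_go();sleep(.2);st();move_l([p[0],p[1],.2],.12)
movep([.3,-.42,.25],R);sleep(.3);st()
v=view('top');m=mask('top','stick');print(fit([(v,m)],SHAPES['stick'],p) if m is not None else None)
cv2.imwrite('pics/end.png',v['img'][...,::-1])
E
```

```text
20.4333 [ 0.5477 -0.3631  0.0329] [ 0.2399  0.6373 -1.7542] 0.22745079357728998
True
21.1083 [ 0.547  -0.3628  0.0242] [0.1155 0.7147 5.5826] 0.22340473434030877
21.9667 [ 0.5462 -0.3621  0.0232] [-0.1319 -0.0578 -0.8202] 0.9994198175431184
24.9 [ 0.3008 -0.4197  0.2496] [0.0218 0.4218 0.3192] 1.0013959760341622
(array([ 0.5463, -0.3655, -0.0102,  1.7053]), np.float64(0.002996579511091113))
```

View pics/end.png

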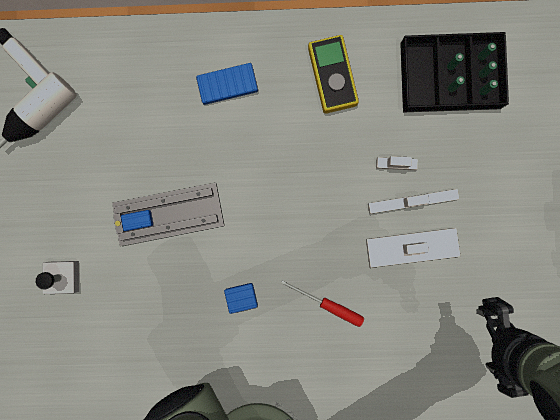

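The picture shows the pack at (136, 219) against the closed end, the narrow stick flat at (412, 201) with its handle up, and the wide stick still at (413, 248).

```bash
python3 -c "
from cell import *
print(sign_off())"
```

```text
the job is handed in; nothing more can be done
None
```

The job is handed in: the pack was pushed against the closed end with the narrow stick only, and the stick was set back flat on the table, handle up and clear of the guide, with the wide stick not moved, in about 25 s of the 51 s allowed.

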